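# Press a blank under the luthier's four-nut caul

## Task

Two diagonal wing nuts of the press have already been run down half way (their wings lie about square to those of the two still loose). Slide the dark wooden blank along its rails into the press until it rests against the end stop, then turn the two loose nuts clockwise until they too are half way, about a quarter turn. Finally screw all four fully home until tight, both nuts of one diagonal before the two of the other, so that the caul seats evenly on the blank; leave the things lying around the press where they are.

Things in the scene. Friction and masses are not known exactly. Their poses are not given: they have to be found in the camera images.
- press: Caul press fixed on the bench, turned up to 0.45 rad either way: pale plywood bed, x -105..105, y -105..225 mm, 25 mm thick. Origin on the bench under the centre of its four upright studs, which stand at x, y = +-65 mm (10 mm thick, tops 100 mm above the bench). Beyond y = +90 mm lies its open loading end. Low posts (tops 68 mm) at the caul's edges keep it from sliding.
- press_stop (a point): Middle of the end stop's face (at x = 0, y = -85 mm of the press, 33 mm above the bench; axes as the press): a low crossbar 16 mm high on the bed. Two wooden rails along y, from y = -80 to +200 mm of the press, inner faces at x = +-33 mm, 12 mm high above the bed, guide the blank to it.
- blank: Loose dark wooden blank, 60 (x) by 190 (y) by 20 mm, 0.14 to 0.28 kg, lying on the bed between the rails, partly under the caul. Origin: centre of its underside, axes as the press. It starts 40 to 85 mm out from the stop, towards +y of the press. Against the stop its origin is at y = +10 mm of the press, its outer end face at y = +105 mm, 15 mm beyond the caul's edge.
- caul: Pale square pressing board, 180 by 180 by 18 mm, about 0.4 kg, threaded over the four studs and lifted against the nuts by a spring on each stud (2 to 5 N). Origin at the centre of its underside: about 48 mm above the bench at the start, 45 mm when it lies flat on the blank. A nut screwed down pushes its corner down.
- nut_a (a joint): Turn of the steel wing nut on the stud at x, y = (-65, +65), near the robot on its left of the press (mm); diagonal to nut_c. Radians, growing clockwise seen from above; starts about half way, 1.4 to 1.8, goes tight at about 3.0 when the caul lies on the blank (end of travel 3.1), sinks 1.9 mm per rad. It stays where it is left; turning takes about 0.1 N m, more as it gets tight.
- nut_a_grip (a point): Centre of the upright wing of nut_a, a flat bar 64 mm long (point's x axis) by 14 mm wide (y) by 22 mm high with its top 11 mm above this point; below it a hub and a 32 mm round flange, underside 23 mm below this point. About 92 mm above the bench at joint 0, 1.9 mm lower per rad; turns and sinks with the nut. At joint 0 the bar lies along x of the press.
- nut_b (a joint): Turn of the steel wing nut on the stud at x, y = (+65, +65), far left of the press (mm); diagonal to nut_d. Radians, growing clockwise seen from above; starts loose, 0.15 to 0.5, goes tight at about 3.0 when the caul lies on the blank (end of travel 3.1), sinks 1.9 mm per rad. It stays where it is left; turning takes about 0.1 N m, more as it gets tight.
- nut_b_grip (a point): Centre of the upright wing of nut_b, a flat bar 64 mm long (point's x axis) by 14 mm wide (y) by 22 mm high with its top 11 mm above this point; below it a hub and a 32 mm round flange, underside 23 mm below this point. About 92 mm above the bench at joint 0, 1.9 mm lower per rad; turns and sinks with the nut. At joint 0 the bar lies along x of the press.
- nut_c (a joint): Turn of the steel wing nut on the stud at x, y = (+65, -65), far right of the press (mm); diagonal to nut_a. Radians, growing clockwise seen from above; starts about half way, 1.4 to 1.8, goes tight at about 3.0 when the caul lies on the blank (end of travel 3.1), sinks 1.9 mm per rad. It stays where it is left; turning takes about 0.1 N m, more as it gets tight.
- nut_c_grip (a point): Centre of the upright wing of nut_c, a flat bar 64 mm long (point's x axis) by 14 mm wide (y) by 22 mm high with its top 11 mm above this point; below it a hub and a 32 mm round flange, underside 23 mm below this point. About 92 mm above the bench at joint 0, 1.9 mm lower per rad; turns and sinks with the nut. At joint 0 the bar lies along x of the press.
- nut_d (a joint): Turn of the steel wing nut on the stud at x, y = (-65, -65), near right of the press (mm); diagonal to nut_b. Radians, growing clockwise seen from above; starts loose, 0.15 to 0.5, goes tight at about 3.0 when the caul lies on the blank (end of travel 3.1), sinks 1.9 mm per rad. It stays where it is left; turning takes about 0.1 N m, more as it gets tight.
- nut_d_grip (a point): Centre of the upright wing of nut_d, a flat bar 64 mm long (point's x axis) by 14 mm wide (y) by 22 mm high with its top 11 mm above this point; below it a hub and a 32 mm round flange, underside 23 mm below this point. About 92 mm above the bench at joint 0, 1.9 mm lower per rad; turns and sinks with the nut. At joint 0 the bar lies along x of the press.
- sanding_block: Cork sanding block, 65 by 120 by 26 mm, lying beside the press. Not part of the job. Origin at its underside or middle.
- screwdriver: Screwdriver, 190 mm, lying behind the press. Not part of the job. Origin at its underside or middle.
- glue: White glue bottle, 56 mm across, 130 mm high, standing behind the press. Not part of the job. Origin at its underside or middle.
- mallet: Wooden mallet, 260 mm, lying to the right. Not part of the job. Origin at its underside or middle.
- clamp: Small bar clamp, 160 mm, lying to the left. Not part of the job. Origin at its underside or middle.

How it is judged:
By the outcome, as a careful person would: the job done as asked, in the order asked, and still so for the second after the job is handed in, with the robot touching nothing.
It also fails if it takes over 72 s, if anything falls off the work surface, if the arm or the gripper's body presses on something with over 40 N, if the wrist force passes 120 N, or if a joint passes its speed limit or range.

## Robot

A 6-joint arm with a two-finger parallel gripper is mounted at the origin on the work surface. World frame = base frame: x ahead of the robot, y to its left, z up, the work surface at z = 0. Lengths are in mm, angles in degrees, forces in N, time in s.
With the tool pointing down it reaches from about 300 to 850 mm from the base axis. Payload 4.2 kg.
Tool frame: the origin (TCP) lies midway between the tips of the shut fingers; the grasp point (between the pads) lies 19 mm behind it; z points along the fingers, y is the line along which they close (so a half turn about z gives the same grasp; the last joint's range is limited). The gripper opens to 91 mm and grips with 3 to 60 N. Pads are 32 mm wide; open, the fingers measure 118 mm over their backs; the gripper's body (76 mm by 178 mm) begins 60 mm behind the grasp point.
Start: joints at [-70.417, 18.312, 89.639, -0, 72.044, -1.146], TCP at [203.53, -537.791, 213.976] pointing down, gripper open.
Joint ranges: [-177.97, 177.97], [-48.28, 115.42], [12.27, 149.76], [-77.06, 257.06], [2.81, 150.46], [-146.56, 146.56]. Speed limits (degrees/s): [147.25, 147.25, 180, 180, 180, 180].

## Interface

Orientations are given as [roll, pitch, yaw] about the fixed x, y, z axes, in that order (R = Rz(yaw) Ry(pitch) Rx(roll)).
In Python, from workcell import env gives the robot as it stands.
- The arm moves only by the shell command python3 drive.py 'ROWS' [OPENING] [FORCE]. ROWS is a JSON list of rows, 1 to 8 of them, each of 6 numbers: dx, dy, dz in mm, then a rotation vector rx, ry, rz in degrees; each row shifts and turns the commanded pose from where the row before left it, along the tool's axes as they then stand; what a row does not reach is not made up. A row lasts 1/10 s, in which the tool goes at most 50 mm and 8.59 degrees, less where a joint would pass 70% of its speed; a pose out of reach is approached as far as the arm can. OPENING is the finger opening in mm, set as the command begins (- or left out keeps the last). The fingers move at their own pace and stop on an object; FORCE is the grip in N (left out, the last holds). Time passes only in rows, so rows that do not move let the fingers close. It prints the time, the measured TCP pose, the force, the opening and the grip force at its end. Input that does not fit is refused with a message, and nothing moves.
- env.state(): the state, without advancing time (a new reading comes with each control period).
- env.grab_frame(name): name is "scene" or "top" or "wrist"; returns the picture (420x560x3 uint8, blue, green, red); there is no depth.
- env.camera_model(name): a dict with "fx", "fy", "cx", "cy" (pixels), "T" (4x4, takes a point from camera to world coordinates). Camera axes: x right, y up, looking along -z (the intrinsics and any distortion apply to the point x, -y, -z); pixel columns grow to the right and rows downward; lengths in mm; the calibration is good to about 2 mm. A picture is of the moment at which its call begins: read the wrist's pose just before it. camera_model takes no time and is no camera call; for the wrist camera it gives the pose at the moment of the call.
- env.job_done(): hands the job in; it is judged then, once.
The state is a dict: "time_s": time; "qpos": joint angles; "qvel": joint speeds; "effort": joint torques, N m; "ee_pos": TCP position; "ee_rot": TCP orientation; "force": force on the tool from outside, world axes, zero at the start; "torque": the same for the moment, N m; "gripper_width": finger opening in mm; "gripper_force": force on a finger pad.
Only numpy, scipy, OpenCV 4.12 (cv2) and the standard library are available. Lean on these libraries where they do the work, as an engineer would, in place of code of your own. Each camera call takes 0.05 s, during which the arm holds its last target. There are 200 camera calls.

## Working session

There is one attempt and no reset: what is moved stays moved. The work goes in short steps, Python scripts to look and compute and a shell command to move; the robot and the scene stay as the last step left them, time stands still between calls to the robot, and variables do not carry over. Pictures are saved under pics/ and viewed, at most 10 in all, crops included, and the job is handed in when it is done.

```bash
ls; mkdir -p pics; python3 - <<'E'
from workcell import env
import cv2,numpy as np
for n in ("top","scene"):
    cv2.imwrite(f"pics/{n}0.png",env.grab_frame(n)); m=env.camera_model(n); print(n,m)
print(env.state())
E
```

```text
drive.py
pics
workcell.py
top {'fx': 475.1328684288211, 'fy': 475.1328684288211, 'cx': 282.565456122469, 'cy': 209.76047117226207, 'T': array([[-2.88911167e-02,  9.89575342e-01, -1.41088431e-01,
         3.86380258e+02],
       [-9.99563806e-01, -2.94660551e-02, -1.98717201e-03,
         9.48926942e+00],
       [-6.12377589e-03,  1.40969477e-01,  9.89995003e-01,
         1.65613415e+03],
       [ 0.00000000e+00,  0.00000000e+00,  0.00000000e+00,
         1.00000000e+00]])}
scene {'fx': 407.5659643454519, 'fy': 407.5659643454519, 'cx': 285.6363175142927, 'cy': 212.137278639227, 'T': array([[ 7.10271689e-01, -5.87577730e-01,  3.87642282e-01,
         1.10048930e+03],
       [ 7.03927601e-01,  5.92679511e-01, -3.91429342e-01,
        -4.59973812e+02],
       [ 2.47526177e-04,  5.50893282e-01,  8.34575659e-01,
         1.06660749e+03],
       [ 0.00000000e+00,  0.00000000e+00,  0.00000000e+00,
         1.00000000e+00]])}
{'time_s': 0.1, 'qpos': array([-7.04160807e+01,  1.83486284e+01,  8.96983656e+01,  7.47356108e-04,
        7.20419149e+01, -1.14400695e+00]), 'qvel': array([-0.03146911,  0.00471695, -0.1751274 , -0.10693739,  0.05115635,
       -0.02505542]), 'effort': array([ 3.88536791e-04, -4.13335419e+01, -2.32508719e+01,  7.28093041e-02,
        4.20504820e-02, -6.29132774e-05]), 'ee_pos': array([ 203.38845032, -537.36719273,  213.20493229]), 'ee_rot': array([-1.79911123e+02, -2.48554454e-03,  2.07276933e+01]), 'force': array([-0.04485454, -0.72812966, -0.77426338]), 'torque': array([ 0.01761555, -0.05274837,  0.02217178]), 'gripper_force': 0.0, 'gripper_width': 91.12099708824732}
```
```bash
python3 - <<'E'
import cv2
a=cv2.imread("pics/top0.png"); cv2.imwrite("pics/top0b.png",cv2.resize(a,(800,600),interpolation=cv2.INTER_CUBIC))
E
```

View pics/top0b.png

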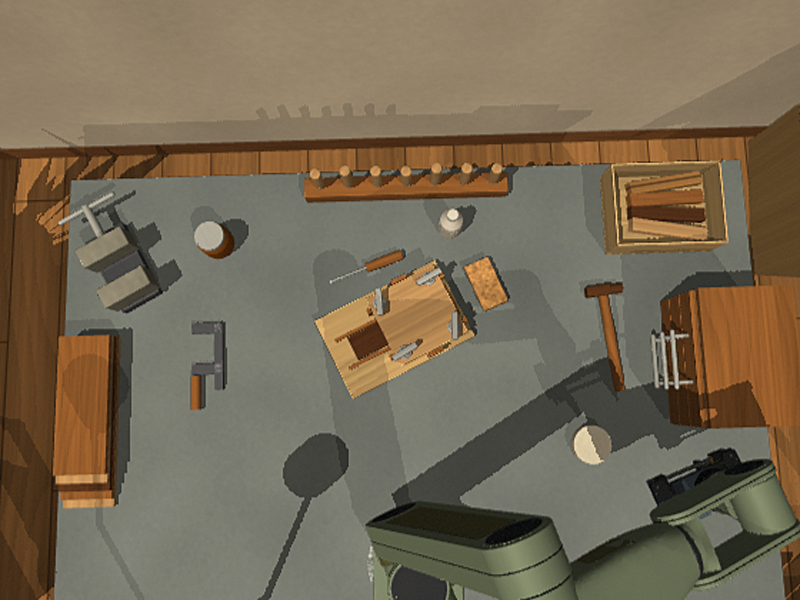

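The press is at about (395,330), with the loading end pointing left and down. All four nuts are visible. I'll zoom in for precise points.

```bash
python3 - <<'E'
import cv2
a=cv2.imread("pics/top0.png")[175:285,215:345]; cv2.imwrite("pics/top0c.png",cv2.resize(a,None,fx=6,fy=5.4,interpolation=cv2.INTER_CUBIC) if 0 else cv2.resize(a,(709,600),interpolation=cv2.INTER_CUBIC))
E
```

```text
(no output)
```

View pics/top0c.png

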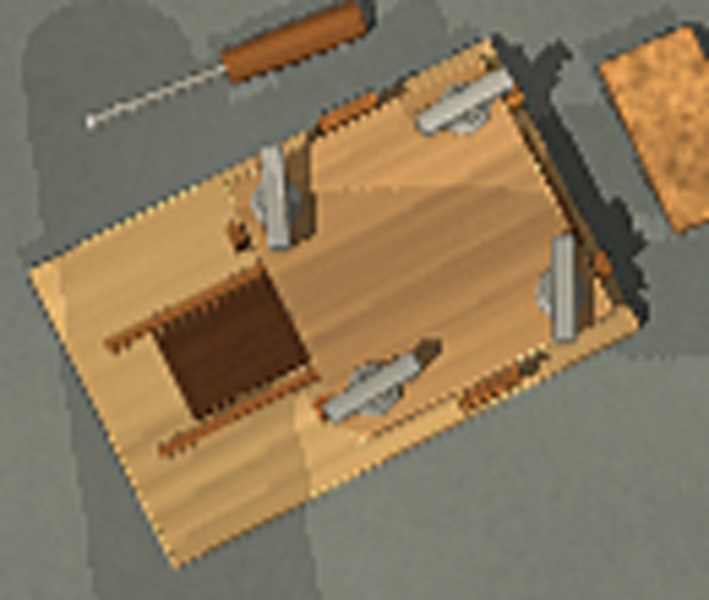

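Bed corners in the crop are (32,268), (176,566), (640,325) and (492,40). The wings are:
- b: (272,148)–(280,247)
- c: (424,127)–(508,80)
- d: (564,236)–(564,338)
- a: (328,412)–(417,360)

The blank's outer end runs (157,333)–(200,420).

```bash
cat > h.py <<'E'
import numpy as np, cv2
from scipy.optimize import least_squares
def unproj(m,uv,z):
    T=m["T"]; out=[]
    for u,v in np.atleast_2d(uv):
        d=T[:3,:3]@np.array([(u-m["cx"])/m["fx"],-(v-m["cy"])/m["fy"],-1.])
        out.append((T[:3,3]+d*(z-T[2,3])/d[2])[:2])
    return np.array(out)
def proj(m,P):
    T=m["T"]; c=(np.atleast_2d(P)-T[:3,3])@T[:3,:3]
    return np.c_[m["cx"]+m["fx"]*c[:,0]/-c[:,2], m["cy"]-m["fy"]*c[:,1]/-c[:,2]]
def R(a): return np.array([[np.cos(a),-np.sin(a)],[np.sin(a),np.cos(a)]])
E
python3 - <<'E'
from h import *
from workcell import env
m=env.camera_model("top")
k=lambda p:np.array(p)/5.454+[215,175]-0.4
C=unproj(m,k([(32,268),(176,566),(640,325),(492,40)]),25)
L=np.array([[105,225],[-105,225],[-105,-105],[105,-105]])
f=least_squares(lambda p:((L@R(p[2]).T+p[:2])-C).ravel(),[500,0,0])
x,y,t=f.x; print("press",x,y,np.degrees(t),f.fun.round(1))
W={'a':[(328,412),(417,360)],'b':[(272,148),(280,247)],'c':[(424,127),(508,80)],'d':[(564,236),(564,338)]}
S={'a':(-65,65),'b':(65,65),'c':(65,-65),'d':(-65,-65)}
for n,w in W.items():
    q=unproj(m,k(w),100 if n in'ac' else 102.5); d=q[0]-q[1]; ang=np.degrees(np.arctan2(d[1],d[0]))
    print(n,"meas",q.mean(0).round(1),"pred",(R(t)@S[n]+[x,y]).round(1),"len",np.hypot(*d).round(1),"joint",round((np.degrees(t)-ang)%180,1),"bar world ang",ang.round(1))
b=unproj(m,k([(157,333),(200,420)]),45); print("blank end",((b-[x,y])@R(t)).round(1))
E
```

```text
press 577.3384177445636 -17.487879431003854 25.225770600839457 [-0.   2.1 -0.5  0.4 -1.8 -2.6  2.3  0.1]
a meas [490.4  14.9] pred [490.8  13.6] len 61.8 joint 86.6 bar world ang 118.6
b meas [606.1  70. ] pred [608.4  69. ] len 60.8 joint 22.0 bar world ang 3.2
c meas [660.7 -47. ] pred [663.8 -48.6] len 59.0 joint 87.4 bar world ang 117.8
d meas [ 546.5 -102.1] pred [ 546.2 -104. ] len 61.7 joint 27.5 bar world ang -2.3
blank end [[ 28.8 169.9]
 [-31.8 170. ]]
```

View pics/scene0.png

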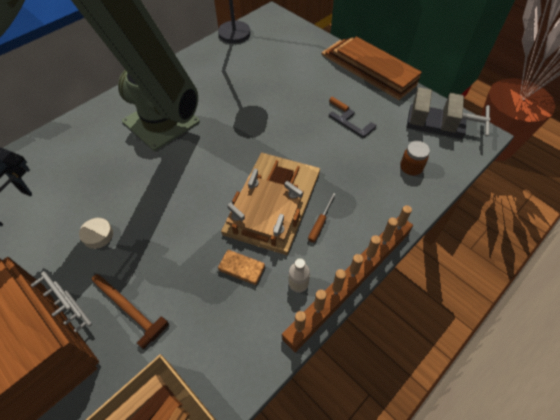

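```bash
python3 - <<'E'
from h import *
from workcell import env
m=env.camera_model("top")
print(unproj(m,[(590*.7,445*.7)],0),unproj(m,[(590*.7,445*.7)],150))
E
```

```text
[[ 258.76742862 -421.78916136]] [[ 270.3256254  -382.72725035]]
```

The scene view confirms the lamp is far away and the cup near the start is low. Pose helper next.

```bash
cat >> h.py <<'E'
PX,PY,PT=576.6,-16.7,25.2
def go(p=None,yaw=None,world=None,z=100):
    "print translation in the present tool axes, and turn about tool z"
    from workcell import env
    s=env.state(); y0=np.radians(s["ee_rot"][2]); c,sn=np.cos(y0),np.sin(y0)
    w=np.array(world) if world is not None else R(np.radians(PT))@p+[PX,PY]
    d=w-s["ee_pos"][:2]
    rz=None if yaw is None else round((s["ee_rot"][2]-yaw+180)%360-180,1)
    print("t",round(s["time_s"],2),"at",s["ee_pos"].round(1),s["ee_rot"].round(1),"-> dx,dy,dz",round(c*d[0]+sn*d[1],1),round(sn*d[0]-c*d[1],1),round(s["ee_pos"][2]-z,1),"rz",rz,"q6",s["qpos"][5].round(0))
E
python3 -c "
from h import *
go((0,200),115.2,z=150)"
```

```text
t 0.1 at [ 203.4 -537.4  213.2] [-179.9   -0.    20.7] -> dx,dy,dz 517.7 -554.3 63.2 rz -94.5 q6 -1.0
```

```bash
python3 drive.py '[[32, -34, 0, 0, 0, 0], [32, -34, 0, 0, 0, 0], [32, -34, 0, 0, 0, 0], [32, -34, 0, 0, 0, 0], [32, -34, 0, 0, 0, 0], [32, -34, 0, 0, 0, 0], [32, -34, 0, 0, 0, 0], [32, -34, 0, 0, 0, 0]]' 0 20; python3 drive.py '[[32, -34, 0, 0, 0, 0], [32, -34, 0, 0, 0, 0], [32, -34, 0, 0, 0, 0], [32, -34, 0, 0, 0, 0], [32, -34, 0, 0, 0, 0], [32, -34, 0, 0, 0, 0], [32, -34, 0, 0, 0, 0], [32, -34, 0, 0, 0, 0]]'; python3 drive.py '[[0, 0, 0, 0, 0, -8], [0, 0, 0, 0, 0, -8], [0, 0, 0, 0, 0, -8], [0, 0, 0, 0, 0, -8], [0, 0, 0, 0, 0, -8], [0, 0, 0, 0, 0, -8], [0, 0, 0, 0, 0, -8], [0, 0, 0, 0, 0, -8]]';python3 drive.py '[[0, 0, 0, 0, 0, -8], [0, 0, 0, 0, 0, -8], [0, 0, 0, 0, 0, -8], [0, 0, 0, 0, 0, -6.5], [0, 0, 0, 0, 0, 0]]'
python3 -c "
from h import *
go((0,200),115.2,z=34)
from workcell import env
cv2.imwrite('pics/w1.png',env.grab_frame('wrist'));m=env.camera_model('wrist');np.save('w1.npy',m,allow_pickle=True);print(m)"
```

```text
time_s: 0.9
ee_pos: [346.8, -190.9, 213.8]
ee_rot: [-180.0, -0.0, 20.7]
force: [0.3, 0.4, 0.1]
gripper_width: 30.2
gripper_force: 0.0
time_s: 1.7
ee_pos: [489.9, 154.2, 213.6]
ee_rot: [180.0, 0.0, 20.8]
force: [2.1, -0.1, -0.2]
gripper_width: 0.5
gripper_force: 0.0
time_s: 2.5
ee_pos: [489.5, 152.1, 213.5]
ee_rot: [-179.9, 0.0, 85.1]
force: [0.9, 0.1, -0.1]
gripper_width: 0.0
gripper_force: 0.0
time_s: 3.0
ee_pos: [489.6, 152.1, 213.5]
ee_rot: [-179.9, -0.0, 115.2]
force: [-0.5, 0.5, 0.2]
gripper_width: 0.6
gripper_force: 0.0
t 3.0 at [489.6 152.1 213.5] [-179.9   -0.   115.2] -> dx,dy,dz 10.2 6.9 179.5 rz 0.0 q6 -9.0
{'fx': 296.5130580426668, 'fy': 296.5130580426668, 'cx': 279.65182032621277, 'cy': 209.04812769334688, 'T': array([[ 9.05895534e-01, -4.06647741e-01, -1.18283117e-01,
         4.55451698e+02],
       [ 4.23499721e-01,  8.69099290e-01,  2.55566840e-01,
         2.23893962e+02],
       [-1.12590543e-03, -2.81609726e-01,  9.59528371e-01,
         3.85176713e+02],
       [ 0.00000000e+00,  0.00000000e+00,  0.00000000e+00,
         1.00000000e+00]])}
```

View pics/w1.png

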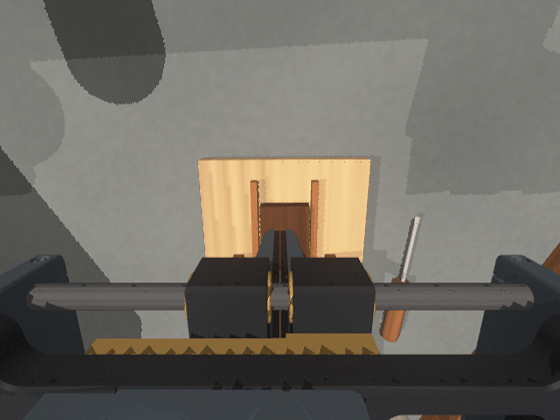

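The wrist view shows the bed's outer end at (200,159)–(371,159), the rails, and the blank's end at (260,204)–(310,204), with the fingers lined up. I'll use those to check the press pose.

```bash
python3 - <<'E'
from h import *
m=np.load('w1.npy',allow_pickle=True).item()
f=lambda uv,z:((unproj(m,uv,z)-[PX,PY])@R(np.radians(PT))).round(1)
print(f([(200,160),(371,159)],25)); print(f([(260,204),(310,204)],45)); print(f([(250,181),(257,181),(312,181),(319,181)],37))
E
```

```text
[[-103.9  225.5]
 [ 102.5  226.2]]
[[-31.2 175.8]
 [ 28.3 175.6]]
[[-43.1 202. ]
 [-34.7 202. ]
 [ 30.8 201.8]
 [ 39.1 201.8]]
```

```bash
sed -i 's/^PX,PY,PT=.*/PX,PY,PT=575.8,-16.5,25.2/' h.py
python3 drive.py '[[12, 6.5, 0, 0, 0, 0], [0, 0, 45, 0, 0, 0], [0, 0, 45, 0, 0, 0], [0, 0, 45, 0, 0, 0], [0, 0, 30, 0, 0, 0], [0, 0, 14, 0, 0, 0], [0, 0, 0, 0, 0, 0]]'
python3 -c "
from h import *
go((0,121),115.2,z=34)"
```

```text
time_s: 3.75
ee_pos: [489.0, 166.1, 32.6]
ee_rot: [-179.7, -0.0, 115.2]
force: [0.0, 0.6, -0.8]
gripper_width: 0.4
gripper_force: 0.0
t 3.75 at [489.  166.1  32.6] [-179.7   -0.   115.2] -> dx,dy,dz -81.2 0.8 -1.4 rz -0.0 q6 -8.0
```

```bash
python3 drive.py '[[-10, 0, -1, 0, 0, 0], [-10, 0, 0, 0, 0, 0], [-10, 0, 0, 0, 0, 0], [-10, 0, 0, 0, 0, 0], [-10, 0, 0, 0, 0, 0], [-10, 0, 0, 0, 0, 0], [-8, 0, 0, 0, 0, 0], [-4, 0, 0, 0, 0, 0]]'
python3 -c "
from h import *
go((0,121),115.2,z=34)"
```

```text
time_s: 4.55
ee_pos: [521.7, 99.8, 35.9]
ee_rot: [180.0, 0.0, 115.2]
force: [0.6, 1.0, 0.7]
gripper_width: 0.4
gripper_force: 0.6
t 4.55 at [521.7  99.8  35.9] [180.    0.  115.2] -> dx,dy,dz -7.3 -0.6 1.9 rz -0.0 q6 -16.0
```

```bash
for i in 1 ; do python3 drive.py '[[-2, 0, 0, 0, 0, 0], [-2, 0, 0, 0, 0, 0], [0, 0, 0, 0, 0, 0]]'; python3 drive.py '[[-1.5, 0, 0, 0, 0, 0], [-1.5, 0, 0, 0, 0, 0], [0, 0, 0, 0, 0, 0]]';python3 drive.py '[[-1.5, 0, 0, 0, 0, 0], [0, 0, 0, 0, 0, 0]]'; done
python3 -c "
from h import *
go((0,121),115.2,z=34)"
```

```text
time_s: 4.85
ee_pos: [523.0, 96.9, 35.8]
ee_rot: [-180.0, 0.0, 115.2]
force: [0.2, 0.1, -0.3]
gripper_width: 0.1
gripper_force: 0.0
time_s: 5.15
ee_pos: [523.4, 95.6, 35.8]
ee_rot: [-179.9, -0.1, 115.2]
force: [-2.2, 4.9, 1.5]
gripper_width: 0.4
gripper_force: 2.9
time_s: 5.35
ee_pos: [523.2, 95.3, 35.9]
ee_rot: [-179.9, -0.3, 115.1]
force: [-3.4, 9.6, 2.8]
gripper_width: 0.4
gripper_force: 5.4
t 5.35 at [523.2  95.3  35.9] [-179.9   -0.3  115.1] -> dx,dy,dz -2.6 -0.1 1.9 rz -0.1 q6 -16.0
```

```bash
python3 drive.py '[[10, 0, 0, 0, 0, 0], [20, 0, 0, 0, 0, 0], [0, 0, -50, 0, 0, 0], [0, 0, -50, 0, 0, 0], [0, 0, -50, 0, 0, 0], [0, 0, 0, 0, 0, 0]]' 40
python3 -c "
from h import *
from workcell import env
go((65,65),183.2,z=160)
for n in('top','wrist'): cv2.imwrite(f'pics/{n}2.png',env.grab_frame(n))
m=env.camera_model('wrist');np.save('w2.npy',m,allow_pickle=True)
a=cv2.resize(cv2.imread('pics/top2.png')[175:285,215:345],(473,400),interpolation=cv2.INTER_CUBIC)
b=cv2.imread('pics/wrist2.png')[100:300,170:400]; b=cv2.resize(b,(320,278))
o=np.zeros((400,793,3),np.uint8);o[:,:473]=a;o[:278,473:]=b;cv2.imwrite('pics/v2.png',o)"
```

```text
time_s: 5.95
ee_pos: [516.5, 121.1, 193.2]
ee_rot: [179.1, 0.3, 115.3]
force: [0.7, 0.6, 0.9]
gripper_width: 39.7
gripper_force: 0.0
t 5.95 at [516.5 121.1 193.2] [179.1   0.3 115.3] -> dx,dy,dz -84.8 60.0 33.2 rz -67.9 q6 -13.0
```

View pics/v2.png

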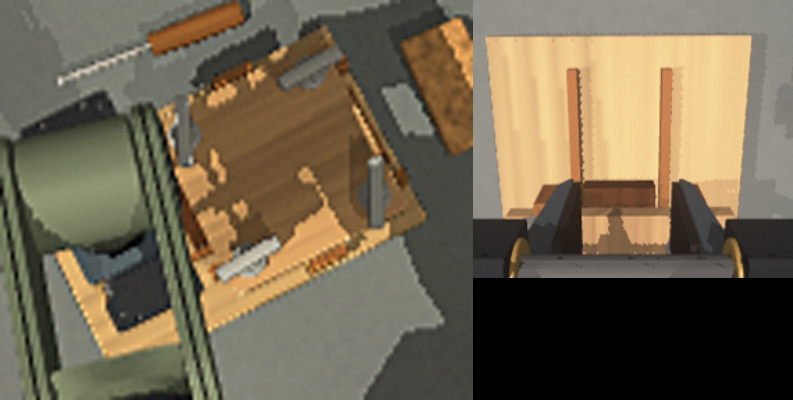

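The blank's dark end edge is at wrist pixels (249,231)–(301,231), the caul edge near v=250 and the bed end near v=126.

```bash
python3 - <<'E'
from h import *
m=np.load('w2.npy',allow_pickle=True).item()
f=lambda uv,z:((unproj(m,uv,z)-[PX,PY])@R(np.radians(PT))).round(1)
print(f([(249,231),(301,231)],45),f([(240,250),(300,250)],66),f([(180,126),(370,126)],25),f([(240,149),(310,149)],37))
E
python3 drive.py '[[0, 0, 0, 0, 0, -8.5], [0, 0, 0, 0, 0, -8.5], [0, 0, 0, 0, 0, -8.5], [0, 0, 0, 0, 0, -8.5], [0, 0, 0, 0, 0, -8.5], [0, 0, 0, 0, 0, -8.5], [0, 0, 0, 0, 0, -8.5], [0, 0, 0, 0, 0, -8.4]]'
python3 -c "
from h import *
go((65,65),183.2,z=160)"
```

```text
[[-33.9 112.1]
 [ 24.7 112.1]] [[-41.9  98.3]
 [ 22.4  98.3]] [[-107.2  225.7]
 [  98.6  225.8]] [[-41.7 202.3]
 [ 33.  202.3]]
time_s: 6.85
ee_pos: [510.8, 119.8, 183.4]
ee_rot: [-179.9, -0.3, -176.5]
force: [-1.1, -0.5, 0.5]
gripper_width: 39.9
gripper_force: 0.0
t 6.85 at [510.8 119.8 183.4] [-179.9   -0.3 -176.5] -> dx,dy,dz -93.0 -55.5 23.4 rz 0.3 q6 -82.0
```

```bash
python3 drive.py '[[-31, -18.5, 0, 0, 0, 0], [-31, -18.5, 0, 0, 0, 0], [-31, -18.5, 0, 0, 0, 0], [0, 0, 0, 0, 0, 0.3], [0, 0, 0, 0, 0, 0]]'
python3 -c "
from h import *
from workcell import env
go((65,65),183.2,z=83)
cv2.imwrite('pics/w3.png',env.grab_frame('wrist'));m=env.camera_model('wrist');np.save('w3.npy',m,allow_pickle=True)
P=R(np.radians(PT))@(65,65)+[PX,PY]; a=np.radians(3.2);e=32*np.array([np.cos(a),np.sin(a)]);print(proj(m,[[*P,102],[*(P+e),102],[*(P-e),102]]))"
```

```text
time_s: 7.35
ee_pos: [606.9, 69.4, 183.2]
ee_rot: [-180.0, -0.3, -177.2]
force: [-0.7, 0.2, 0.1]
gripper_width: 39.6
gripper_force: 0.0
t 7.35 at [606.9  69.4 183.2] [-180.    -0.3 -177.2] -> dx,dy,dz -0.1 0.6 100.2 rz -0.4 q6 -87.0
[[280.58300598 216.35548724]
 [280.80632622 249.29157054]
 [280.34428532 181.14809508]]
```

View pics/w3.png

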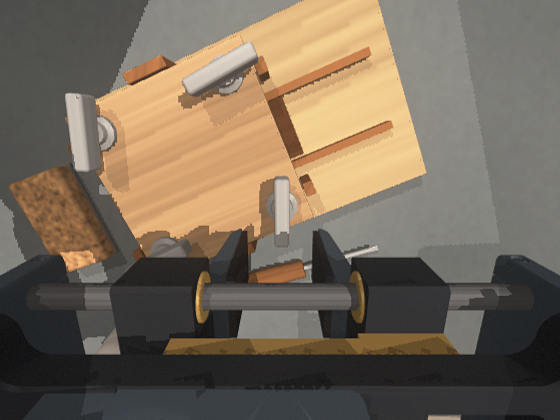

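Nut b's wing sits centred between the fingers, at (282,178)–(282,246), as predicted. I'll descend and grip.

```bash
python3 -c "
from h import *
m=np.load('w3.npy',allow_pickle=True).item()
for n,w,z in(('a',[(186,89),(252,50)],100),('d',[(81,96),(89,168)],102)):
  q=unproj(m,w,z);d=q[1]-q[0];print(n,q.mean(0),np.degrees(np.arctan2(d[1],d[0])),np.hypot(*d),R(np.radians(PT))@((-65,65) if n=='a' else (-65,-65))+[PX,PY])"
python3 drive.py '[[0, 0, 45, 0, 0, 0], [0, 0, 40, 0, 0, 0], [0, 0, 15, 0, 0, 0], [0, 0, 0, 0, 0, 0]]'; python3 drive.py '[[0, 0, 0, 0, 0, 0], [0, 0, 0, 0, 0, 0], [0, 0, 0, 0, 0, 0], [0, 0, 0, 0, 0, 0]]' 5 40
```

```text
a [488.66758865  14.96586929] 120.49526172816908 60.75305246274143 [489.31058764  14.63810446]
d [542.56979038 -95.50939746] -1.059969619109462 57.95180753781795 [ 544.66189554 -102.98941236]
time_s: 7.8
ee_pos: [604.4, 70.3, 82.8]
ee_rot: [-180.0, -0.4, -177.1]
force: [-0.5, 0.1, 0.0]
gripper_width: 40.4
gripper_force: 0.0
time_s: 8.2
ee_pos: [608.7, 71.0, 87.4]
ee_rot: [179.9, 0.2, -177.2]
force: [0.6, 3.2, 2.7]
gripper_width: 13.9
gripper_force: 40.0
```

```bash
python3 drive.py '[[0, 0, 0.2, 0, 0, 4], [0, 0, 0.3, 0, 0, 8], [0, 0, 0.3, 0, 0, 8], [0, 0, 0.3, 0, 0, 8], [0, 0, 0.3, 0, 0, 8], [0, 0, 0.3, 0, 0, 8], [0, 0, 0.3, 0, 0, 8], [0, 0, 0.3, 0, 0, 8]]';python3 drive.py '[[0, 0, 0.2, 0, 0, 7], [0, 0, 0, 0, 0, 0]]'
python3 -c "
from workcell import env
s=env.state();print(s['torque'],s['ee_pos'],s['ee_rot'])"
```

```text
time_s: 9.0
ee_pos: [607.4, 68.5, 85.2]
ee_rot: [-179.9, 0.1, 122.6]
force: [-4.2, -2.4, 6.9]
gripper_width: 13.5
gripper_force: 40.0
time_s: 9.2
ee_pos: [607.1, 68.4, 85.0]
ee_rot: [-179.9, 0.1, 115.7]
force: [-4.0, -3.1, 7.8]
gripper_width: 13.8
gripper_force: 40.0
[-0.78342073  0.69107919 -0.01694079] [607.09593153  68.3553116   85.02041371] [-1.79867778e+02  1.06599337e-01  1.15746224e+02]
```

```bash
python3 drive.py '[[0, 0, 0, 0, 0, 0], [0, 0, 0, 0, 0, 0], [0, 0, -45, 0, 0, 0], [0, 0, -30, 0, 0, 0], [0, 0, 0, 0, 0, -8.5], [0, 0, 0, 0, 0, -8.5], [0, 0, 0, 0, 0, -8.5], [0, 0, 0, 0, 0, -8.5]]' 40;python3 drive.py '[[0, 0, 0, 0, 0, -8.5], [0, 0, 0, 0, 0, -8.5], [0, 0, 0, 0, 0, -8.5], [0, 0, 0, 0, 0, -3], [0, 0, 0, 0, 0, 0]]'
python3 -c "
from h import *
go((-65,-65),178.2,z=83)"
```

```text
time_s: 10.0
ee_pos: [608.2, 70.0, 158.5]
ee_rot: [180.0, 0.0, 150.2]
force: [-0.1, -0.5, 0.4]
gripper_width: 40.5
gripper_force: 0.0
time_s: 10.5
ee_pos: [608.1, 69.9, 158.3]
ee_rot: [-180.0, 0.0, 178.3]
force: [-0.2, 0.3, 0.1]
gripper_width: 40.5
gripper_force: 0.0
t 10.5 at [608.1  69.9 158.3] [-180.     0.   178.3] -> dx,dy,dz 58.4 -174.7 75.3 rz 0.1 q6 -83.0
```

```bash
python3 drive.py '[[14, -43, 0, 0, 0, 0], [14, -43, 0, 0, 0, 0], [14, -43, 0, 0, 0, 0], [14, -43, 0, 0, 0, 0], [2, -3, 0, 0, 0, 0], [0, 0, 0, 0, 0, 0]]'
python3 -c "
from h import *
from workcell import env
go((-65,-65),178.2,z=83)
cv2.imwrite('pics/w4.png',env.grab_frame('wrist'));m=env.camera_model('wrist')
P=R(np.radians(PT))@(-65,-65)+[PX,PY]; a=np.radians(-1.8);e=32*np.array([np.cos(a),np.sin(a)]);print(proj(m,[[*P,102],[*(P+e),102],[*(P-e),102]]))"
```

```text
time_s: 11.1
ee_pos: [544.7, -104.2, 158.6]
ee_rot: [180.0, 0.0, 178.1]
force: [-0.2, 0.6, 0.0]
gripper_width: 40.2
gripper_force: 0.0
t 11.1 at [ 544.7 -104.2  158.6] [180.    0.  178.1] -> dx,dy,dz 0.1 1.2 75.6 rz -0.1 q6 -100.0
[[280.73951623 224.07796549]
 [280.70327942 259.89401603]
 [280.77856927 185.47838066]]
```

View pics/w4.png

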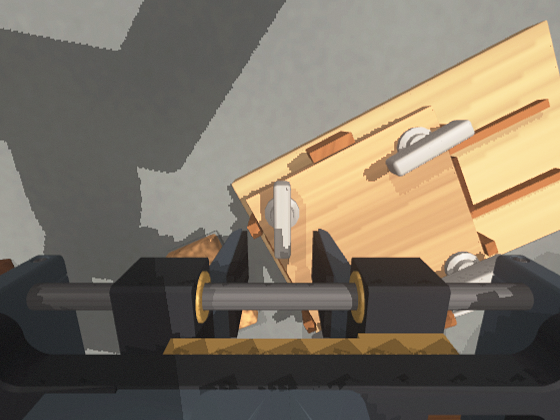

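Nut d's wing runs (282,182)–(284,257), about 2 px right of the prediction and 1.5° more turned. I'll correct for both and grip.

```bash
python3 drive.py '[[0, 2.5, 0, 0, 0, -1.5], [0, 0, 40, 0, 0, 0], [0, 0, 28, 0, 0, 0], [0, 0, 7, 0, 0, 0], [0, 0, 0, 0, 0, 0]]';python3 drive.py '[[0, 0, 0, 0, 0, 0], [0, 0, 0, 0, 0, 0], [0, 0, 0, 0, 0, 0], [0, 0, 0, 0, 0, 0]]' 5 40
```

```text
time_s: 11.65
ee_pos: [544.9, -99.7, 82.6]
ee_rot: [180.0, -0.1, 179.9]
force: [0.5, -0.1, 0.6]
gripper_width: 40.2
gripper_force: 0.0
time_s: 12.05
ee_pos: [546.0, -102.1, 84.7]
ee_rot: [-179.9, 0.2, 179.9]
force: [0.3, -4.3, 1.4]
gripper_width: 13.6
gripper_force: 40.0
```

```bash
python3 drive.py '[[0, 0, 0.2, 0, 0, 4], [0, 0, 0.3, 0, 0, 8], [0, 0, 0.3, 0, 0, 8], [0, 0, 0.3, 0, 0, 8], [0, 0, 0.3, 0, 0, 8], [0, 0, 0.3, 0, 0, 8], [0, 0, 0.3, 0, 0, 8], [0, 0, 0.3, 0, 0, 8]]';python3 drive.py '[[0, 0, 0.2, 0, 0, 4.5], [0, 0, 0, 0, 0, 0], [0, 0, 0, 0, 0, 0], [0, 0, 0, 0, 0, 0], [0, 0, 0, 0, 0, 0]]'
python3 -c "
from workcell import env
s=env.state();print(s['torque'],s['qpos'],s['ee_rot'])"
```

```text
time_s: 12.85
ee_pos: [545.1, -103.6, 82.7]
ee_rot: [-179.9, 0.3, 119.6]
force: [-3.0, -7.9, 7.2]
gripper_width: 13.7
gripper_force: 40.0
time_s: 13.35
ee_pos: [545.0, -103.6, 82.6]
ee_rot: [-179.9, 0.3, 115.4]
force: [-3.0, -9.1, 5.8]
gripper_width: 13.7
gripper_force: 40.0
[-1.50831024  0.45440464 -0.09943218] [-11.79759562  23.10441644 103.0607279   -0.32291907  53.71511416
 -36.9930866 ] [-179.93842392    0.28001133  115.38647346]
```

```bash
python3 drive.py '[[0, 0, 0.2, 0, 0, 8], [0, 0, 0.3, 0, 0, 8], [0, 0, 0.3, 0, 0, 8], [0, 0, 0.3, 0, 0, 8], [0, 0, 0.3, 0, 0, 8], [0, 0, 0.3, 0, 0, 8], [0, 0, 0.3, 0, 0, 8], [0, 0, 0.3, 0, 0, 8]]' - 50;python3 drive.py '[[0, 0, 0.2, 0, 0, 8], [0, 0, 0.2, 0, 0, 4], [0, 0, 0, 0, 0, 0]]'
python3 -c "
from workcell import env
s=env.state();print(s['torque'],s['ee_rot'])";python3 drive.py '[[0, 0, 0.2, 0, 0, 4], [0, 0, 0, 0, 0, 2], [0, 0, 0, 0, 0, 0], [0, 0, 0, 0, 0, 0]]'
python3 -c "
from workcell import env
s=env.state();print(s['torque'],s['ee_rot'])"
```

```text
time_s: 14.15
ee_pos: [543.2, -103.5, 80.3]
ee_rot: [180.0, 0.3, 51.1]
force: [-7.5, -7.4, 11.7]
gripper_width: 13.6
gripper_force: 50.0
time_s: 14.45
ee_pos: [542.9, -103.3, 79.9]
ee_rot: [179.9, 0.3, 39.3]
force: [-8.3, -7.5, 9.9]
gripper_width: 13.8
gripper_force: 50.0
[-1.43269359  1.36850929 -0.1104808 ] [179.93715321   0.30240497  39.3354286 ]
time_s: 14.85
ee_pos: [542.8, -103.1, 79.7]
ee_rot: [179.9, 0.3, 33.4]
force: [-8.1, -8.0, 11.0]
gripper_width: 13.7
gripper_force: 50.0
[-1.33039688  1.49790501 -0.09336024] [179.92758967   0.29777365  33.39507984]
```

```bash
python3 drive.py '[[0, 0, 0.1, 0, 0, 2], [0, 0, 0, 0, 0, 2], [0, 0, 0, 0, 0, 0], [0, 0, 0, 0, 0, 0]]'
python3 -c "
from workcell import env
s=env.state();print(s['torque'],s['ee_rot'])"; python3 drive.py '[[0, 0, 0.1, 0, 0, 2], [0, 0, 0, 0, 0, 2], [0, 0, 0, 0, 0, 0], [0, 0, 0, 0, 0, 0]]'
python3 -c "
from workcell import env
s=env.state();print(s['torque'],s['ee_rot'])"
```

```text
time_s: 15.25
ee_pos: [542.8, -103.0, 79.6]
ee_rot: [179.9, 0.3, 29.4]
force: [-7.6, -6.5, 11.2]
gripper_width: 13.6
gripper_force: 50.0
[-1.2814846   1.45350662 -0.04329344] [179.91996574   0.29291671  29.39647046]
time_s: 15.65
ee_pos: [542.7, -103.0, 79.5]
ee_rot: [179.9, 0.3, 25.6]
force: [-7.9, -7.1, 10.6]
gripper_width: 13.2
gripper_force: 50.1
[-1.13205822  1.47441202  0.76561444] [179.87775866   0.31318327  25.57153772]
```

```bash
python3 drive.py '[[0, 0, 0, 0, 0, 0], [0, 0, 0, 0, 0, 0], [0, 0, -45, 0, 0, 0], [0, 0, -30, 0, 0, 0], [0, 0, 0, 0, 0, -8.5], [0, 0, 0, 0, 0, -8.5], [0, 0, 0, 0, 0, -8.5], [0, 0, 0, 0, 0, -8.5]]' 40;python3 drive.py '[[0, 0, 0, 0, 0, -8.5], [0, 0, 0, 0, 0, -8.5], [0, 0, 0, 0, 0, -8.5], [0, 0, 0, 0, 0, -8.5], [0, 0, 0, 0, 0, -8.5], [0, 0, 0, 0, 0, -8.5], [0, 0, 0, 0, 0, -4.5], [0, 0, 0, 0, 0, 0]]'
python3 -c "
from h import *
go(world=(607.3,69.3),yaw=115.7,z=81)"
```

```text
time_s: 16.45
ee_pos: [545.2, -100.6, 152.8]
ee_rot: [180.0, -0.0, 59.7]
force: [-0.1, -0.2, 0.5]
gripper_width: 39.9
gripper_force: 0.0
time_s: 17.25
ee_pos: [545.1, -100.7, 152.7]
ee_rot: [180.0, -0.0, 114.8]
force: [-0.0, 0.2, 0.2]
gripper_width: 40.1
gripper_force: 0.0
t 17.25 at [ 545.1 -100.7  152.7] [180.   -0.  114.8] -> dx,dy,dz 128.2 127.7 71.7 rz -0.9 q6 -36.0
```

```bash
python3 drive.py '[[32, 32, 0, 0, 0, 0], [32, 32, 0, 0, 0, 0], [32, 32, 0, 0, 0, 0], [32, 32, 0, 0, 0, -0.9], [0, 0, 0, 0, 0, 0]]';python3 drive.py '[[0, 0, 40, 0, 0, 0], [0, 0, 26, 0, 0, 0], [0, 0, 6, 0, 0, 0], [0, 0, 0, 0, 0, 0]]'
python3 -c "
from h import *
go(world=(607.3,69.3),yaw=115.7,z=81)"
python3 drive.py '[[0, 0, 0, 0, 0, 0], [0, 0, 0, 0, 0, 0], [0, 0, 0, 0, 0, 0], [0, 0, 0, 0, 0, 0]]' 5 50
```

```text
time_s: 17.75
ee_pos: [609.1, 74.1, 152.5]
ee_rot: [179.9, -0.1, 115.9]
force: [0.4, 0.2, 0.5]
gripper_width: 39.4
gripper_force: 0.0
time_s: 18.15
ee_pos: [606.9, 68.5, 80.1]
ee_rot: [-179.9, -0.0, 115.7]
force: [-0.5, 0.5, 0.4]
gripper_width: 39.9
gripper_force: 0.0
t 18.15 at [606.9  68.5  80.1] [-179.9   -0.   115.7] -> dx,dy,dz 0.5 0.7 -0.9 rz -0.0 q6 -20.0
time_s: 18.55
ee_pos: [607.1, 68.4, 81.9]
ee_rot: [-180.0, 0.0, 115.7]
force: [-3.8, -2.4, 3.9]
gripper_width: 13.9
gripper_force: 50.0
```

Gripped. Now nut b from 115.7 to about 26.

```bash
python3 drive.py '[[0, 0, 0.2, 0, 0, 8], [0, 0, 0.3, 0, 0, 8], [0, 0, 0.3, 0, 0, 8], [0, 0, 0.3, 0, 0, 8], [0, 0, 0.3, 0, 0, 8], [0, 0, 0.3, 0, 0, 8], [0, 0, 0.3, 0, 0, 8], [0, 0, 0.3, 0, 0, 8]]' - 50;python3 drive.py '[[0, 0, 0.2, 0, 0, 8], [0, 0, 0.2, 0, 0, 4], [0, 0, 0.2, 0, 0, 4], [0, 0, 0, 0, 0, 2], [0, 0, 0, 0, 0, 2], [0, 0, 0, 0, 0, 0], [0, 0, 0, 0, 0, 0]]'
python3 -c "
from workcell import env
s=env.state();print(s['torque'],s['ee_rot'])"; python3 drive.py '[[0, 0, 0.1, 0, 0, 2], [0, 0, 0, 0, 0, 2], [0, 0, 0, 0, 0, 2], [0, 0, 0, 0, 0, 0], [0, 0, 0, 0, 0, 0]]'
python3 -c "
from workcell import env
s=env.state();print(s['torque'],s['ee_rot'])"
```

```text
time_s: 19.35
ee_pos: [604.2, 68.7, 79.6]
ee_rot: [-179.7, 0.3, 51.4]
force: [-9.7, -0.2, 10.4]
gripper_width: 13.3
gripper_force: 50.0
time_s: 20.05
ee_pos: [603.6, 69.4, 79.0]
ee_rot: [-179.7, 0.4, 31.7]
force: [-9.7, 0.4, 10.9]
gripper_width: 13.8
gripper_force: 50.0
[ 0.15664188  1.80339901 -0.07602708] [-179.7437976     0.35966064   31.69998265]
time_s: 20.55
ee_pos: [603.4, 69.7, 78.8]
ee_rot: [-179.8, 0.4, 25.8]
force: [-11.1, 1.8, 10.1]
gripper_width: 13.8
gripper_force: 50.0
[0.23930349 1.89500269 0.68680193] [-179.787968      0.39999002   25.84902446]
```

```bash
python3 drive.py '[[0, 0, 0, 0, 0, 0], [0, 0, 0, 0, 0, 0], [0, 0, -45, 0, 0, 0], [0, 0, -30, 0, 0, 0], [0, 0, 0, 0, 0, -8.5], [0, 0, 0, 0, 0, -8.5], [0, 0, 0, 0, 0, -8.5], [0, 0, 0, 0, 0, -8.5]]' 40;python3 drive.py '[[0, 0, 0, 0, 0, -8.5], [0, 0, 0, 0, 0, -8.5], [0, 0, 0, 0, 0, -8.5], [0, 0, 0, 0, 0, -8.5], [0, 0, 0, 0, 0, -8.5], [0, 0, 0, 0, 0, -8.5], [0, 0, 0, 0, 0, -8], [0, 0, 0, 0, 0, 0]]'
python3 -c "
from h import *
go(world=(489,15),yaw=119.5,z=81)"
```

```text
time_s: 21.35
ee_pos: [608.0, 68.9, 153.0]
ee_rot: [179.9, -0.0, 60.1]
force: [0.4, -0.3, 0.2]
gripper_width: 40.1
gripper_force: 0.0
time_s: 22.15
ee_pos: [607.9, 68.9, 152.8]
ee_rot: [180.0, 0.0, 118.7]
force: [1.3, -0.7, 0.4]
gripper_width: 40.2
gripper_force: 0.0
t 22.15 at [607.9  68.9 152.8] [180.    0.  118.7] -> dx,dy,dz 9.9 -130.2 71.8 rz -0.8 q6 -23.0
```

```bash
python3 drive.py '[[3.3, -43, 0, 0, 0, 0], [3.3, -43, 0, 0, 0, 0], [3.3, -43, 0, 0, 0, 0], [0, -1, 0, 0, 0, -0.8], [0, 0, 0, 0, 0, 0], [0, 0, 0, 0, 0, 0]]'
python3 -c "
from h import *
from workcell import env
go(world=(489,15),yaw=119.5,z=81)
cv2.imwrite('pics/w5.png',env.grab_frame('wrist'));m=env.camera_model('wrist')
P=np.array([489,15]); a=np.radians(119.5);e=32*np.array([np.cos(a),np.sin(a)]);print(proj(m,[[*P,100],[*(P+e),100],[*(P-e),100]]))"
```

```text
time_s: 22.75
ee_pos: [490.3, 15.4, 153.3]
ee_rot: [179.9, 0.1, 119.4]
force: [0.3, -0.1, -0.6]
gripper_width: 39.9
gripper_force: 0.0
t 22.75 at [490.3  15.4 153.3] [1.799e+02 1.000e-01 1.194e+02] -> dx,dy,dz 0.3 -1.3 72.3 rz -0.1 q6 -29.0
[[278.75899317 224.90955799]
 [278.67610423 185.77171689]
 [278.83581475 261.18256163]]
```

View pics/w5.png

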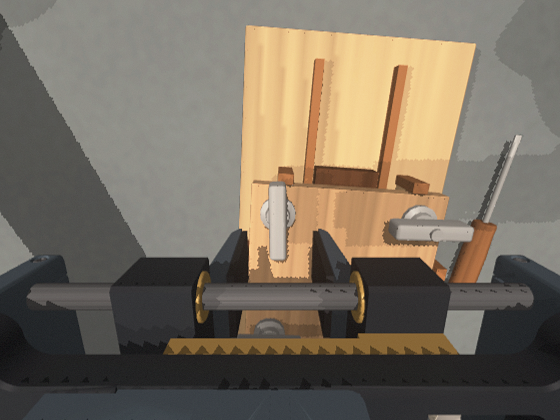

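Nut a's wing at (277,183)–(279,259) is centred and aligned.

```bash
python3 drive.py '[[0, -1, 40, 0, 0, 0], [0, 0, 26, 0, 0, 0], [0, 0, 6, 0, 0, 0], [0, 0, 0, 0, 0, 0]]';python3 drive.py '[[0, 0, 0, 0, 0, 0], [0, 0, 0, 0, 0, 0], [0, 0, 0, 0, 0, 0], [0, 0, 0, 0, 0, 0]]' 5 50;python3 drive.py '[[0, 0, 0.2, 0, 0, 8], [0, 0, 0.3, 0, 0, 8], [0, 0, 0.3, 0, 0, 8], [0, 0, 0.3, 0, 0, 8], [0, 0, 0.3, 0, 0, 8], [0, 0, 0.3, 0, 0, 8], [0, 0, 0.3, 0, 0, 8], [0, 0, 0.3, 0, 0, 8]]'
python3 drive.py '[[0, 0, 0.2, 0, 0, 8], [0, 0, 0.2, 0, 0, 4], [0, 0, 0.2, 0, 0, 4], [0, 0, 0, 0, 0, 2], [0, 0, 0, 0, 0, 2], [0, 0, 0, 0, 0, 0], [0, 0, 0, 0, 0, 0]]'
python3 -c "
from workcell import env
s=env.state();print(s['torque'],s['ee_rot'])"; python3 drive.py '[[0, 0, 0.1, 0, 0, 2], [0, 0, 0, 0, 0, 2], [0, 0, 0, 0, 0, 2], [0, 0, 0, 0, 0, 0], [0, 0, 0, 0, 0, 0]]'
python3 -c "
from workcell import env
s=env.state();print(s['torque'],s['ee_rot'])"
```

```text
time_s: 23.2
ee_pos: [488.3, 15.0, 80.2]
ee_rot: [-179.9, -0.0, 119.5]
force: [-0.7, 0.1, -0.0]
gripper_width: 40.5
gripper_force: 0.0
time_s: 23.6
ee_pos: [488.5, 14.8, 81.7]
ee_rot: [179.9, 0.1, 119.5]
force: [0.2, -0.1, 1.3]
gripper_width: 13.9
gripper_force: 50.0
time_s: 24.4
ee_pos: [488.1, 14.8, 79.4]
ee_rot: [179.9, -0.0, 55.2]
force: [-1.6, -0.4, 4.3]
gripper_width: 14.0
gripper_force: 50.0
time_s: 25.1
ee_pos: [487.9, 14.9, 78.8]
ee_rot: [180.0, -0.0, 35.5]
force: [-1.4, 0.5, 6.0]
gripper_width: 13.6
gripper_force: 50.0
[ 0.13914216  0.30413814 -0.0748342 ] [ 1.79988213e+02 -4.67024875e-02  3.55455935e+01]
time_s: 25.6
ee_pos: [487.9, 14.9, 78.6]
ee_rot: [180.0, -0.0, 29.5]
force: [-1.5, 2.2, 5.3]
gripper_width: 13.7
gripper_force: 50.0
[ 0.17631621  0.3747031  -0.08462171] [ 1.79998545e+02 -4.37873351e-02  2.95476906e+01]
```

Not tight yet, so a few more degrees.

```bash
python3 drive.py '[[0, 0, 0.1, 0, 0, 2], [0, 0, 0, 0, 0, 2], [0, 0, 0, 0, 0, 0], [0, 0, 0, 0, 0, 0]]'
python3 -c "
from workcell import env
s=env.state();print(s['torque'],s['ee_rot'])"
```

```text
time_s: 26.0
ee_pos: [487.9, 14.9, 78.6]
ee_rot: [180.0, -0.0, 25.7]
force: [-1.2, 1.3, 6.3]
gripper_width: 13.8
gripper_force: 50.0
[0.30488064 0.36604538 0.6780516 ] [ 1.79969334e+02 -3.24056140e-02  2.57155587e+01]
```

```bash
python3 drive.py '[[0, 0, 0, 0, 0, 0], [0, 0, 0, 0, 0, 0], [0, 0, -45, 0, 0, 0], [0, 0, -30, 0, 0, 0], [0, 0, 0, 0, 0, -8.5], [0, 0, 0, 0, 0, -8.5], [0, 0, 0, 0, 0, -8.5], [0, 0, 0, 0, 0, -8.5]]' 40;python3 drive.py '[[0, 0, 0, 0, 0, -8.5], [0, 0, 0, 0, 0, -8.5], [0, 0, 0, 0, 0, -8.5], [0, 0, 0, 0, 0, -8.5], [0, 0, 0, 0, 0, -8.5], [0, 0, 0, 0, 0, -8.5], [0, 0, 0, 0, 0, -7], [0, 0, 0, 0, 0, 0]]'
python3 -c "
from h import *
go(world=(662,-47.3),yaw=118,z=81)"
```

```text
time_s: 26.8
ee_pos: [487.7, 14.5, 152.6]
ee_rot: [180.0, 0.0, 59.9]
force: [-0.1, 0.0, 0.1]
gripper_width: 39.9
gripper_force: 0.0
time_s: 27.6
ee_pos: [487.7, 14.6, 152.5]
ee_rot: [-180.0, 0.0, 117.5]
force: [0.9, 0.3, 0.2]
gripper_width: 40.1
gripper_force: 0.0
t 27.6 at [487.7  14.6 152.5] [-180.     0.   117.5] -> dx,dy,dz -135.4 126.0 71.5 rz -0.5 q6 -27.0
```

```bash
python3 drive.py '[[-34, 31.5, 0, 0, 0, 0], [-34, 31.5, 0, 0, 0, 0], [-34, 31.5, 0, 0, 0, 0], [-33, 31.5, 0, 0, 0, -0.5], [0, 0, 0, 0, 0, 0], [0, 0, 0, 0, 0, 0]]'
python3 -c "
from h import *
from workcell import env
go(world=(662,-47.3),yaw=118,z=81)
cv2.imwrite('pics/w6.png',env.grab_frame('wrist'));m=env.camera_model('wrist')
P=np.array([662,-47.3]); a=np.radians(118);e=32*np.array([np.cos(a),np.sin(a)]);print(proj(m,[[*P,100],[*(P+e),100],[*(P-e),100]]))"
```

```text
time_s: 28.2
ee_pos: [661.8, -47.1, 151.4]
ee_rot: [-179.9, -0.1, 117.9]
force: [-0.8, -0.3, 0.0]
gripper_width: 39.9
gripper_force: 0.0
t 28.2 at [661.8 -47.1 151.4] [-1.799e+02 -1.000e-01  1.179e+02] -> dx,dy,dz -0.2 0.1 70.4 rz -0.1 q6 -33.0
[[281.50842366 227.02396212]
 [281.50001177 187.80700374]
 [281.51622218 263.38134203]]
```

View pics/w6.png

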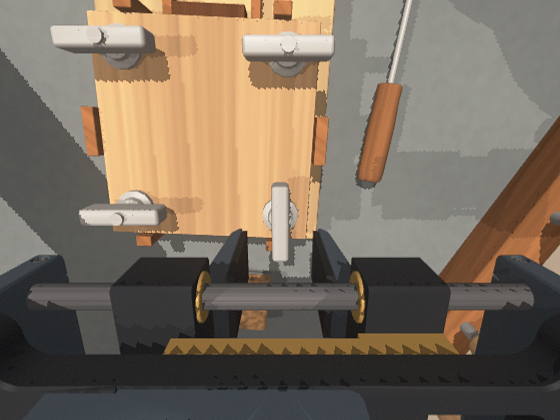

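Nut c's wing, at (280,184)–(281,260), is centred. The other three wings now lie along press x, fully home.

```bash
python3 drive.py '[[0, -0.5, 40, 0, 0, 0], [0, 0, 25, 0, 0, 0], [0, 0, 6, 0, 0, 0], [0, 0, 0, 0, 0, 0]]';python3 drive.py '[[0, 0, 0, 0, 0, 0], [0, 0, 0, 0, 0, 0], [0, 0, 0, 0, 0, 0], [0, 0, 0, 0, 0, 0]]' 5 50;python3 drive.py '[[0, 0, 0.2, 0, 0, 8], [0, 0, 0.3, 0, 0, 8], [0, 0, 0.3, 0, 0, 8], [0, 0, 0.3, 0, 0, 8], [0, 0, 0.3, 0, 0, 8], [0, 0, 0.3, 0, 0, 8], [0, 0, 0.3, 0, 0, 8], [0, 0, 0.3, 0, 0, 8]]'
python3 drive.py '[[0, 0, 0.2, 0, 0, 8], [0, 0, 0.2, 0, 0, 4], [0, 0, 0.2, 0, 0, 4], [0, 0, 0, 0, 0, 2], [0, 0, 0, 0, 0, 2], [0, 0, 0, 0, 0, 2], [0, 0, 0, 0, 0, 2], [0, 0, 0, 0, 0, 0]]'
python3 -c "
from workcell import env
s=env.state();print(s['torque'],s['ee_rot'])"; python3 drive.py '[[0, 0, 0.1, 0, 0, 2], [0, 0, 0, 0, 0, 2], [0, 0, 0, 0, 0, 0], [0, 0, 0, 0, 0, 0]]'
python3 -c "
from workcell import env
s=env.state();print(s['torque'],s['ee_rot'])"
```

```text
time_s: 28.65
ee_pos: [660.2, -46.5, 81.6]
ee_rot: [-179.9, -0.1, 118.0]
force: [0.3, 0.6, 0.7]
gripper_width: 40.0
gripper_force: 0.0
time_s: 29.05
ee_pos: [662.0, -47.1, 82.8]
ee_rot: [179.9, 0.1, 118.0]
force: [0.3, -0.6, 3.4]
gripper_width: 13.3
gripper_force: 50.0
time_s: 29.85
ee_pos: [661.2, -47.1, 80.6]
ee_rot: [-180.0, 0.0, 53.7]
force: [-2.6, 0.1, 4.0]
gripper_width: 13.9
gripper_force: 50.0
time_s: 30.65
ee_pos: [661.0, -46.9, 79.9]
ee_rot: [-180.0, 0.0, 30.0]
force: [-3.0, 0.5, 5.5]
gripper_width: 13.4
gripper_force: 50.0
[ 0.04391367  0.58392258 -0.03816855] [-1.79972100e+02  3.05897594e-02  3.00177614e+01]
time_s: 31.05
ee_pos: [660.9, -46.8, 79.8]
ee_rot: [-180.0, 0.0, 26.2]
force: [-3.0, 0.5, 6.2]
gripper_width: 13.6
gripper_force: 50.0
[0.09653716 0.65958831 0.50198648] [-1.79992119e+02  4.94920180e-02  2.61734140e+01]
```

```bash
python3 drive.py '[[0, 0, 0, 0, 0, 1], [0, 0, 0, 0, 0, 0], [0, 0, 0, 0, 0, 0]]'; python3 drive.py '[[0, 0, 0, 0, 0, 0], [0, 0, 0, 0, 0, 0], [0, 0, -45, 0, 0, 0], [0, 0, -45, 0, 0, 0], [45, 0, 0, 0, 0, 0], [0, 0, -40, 0, 0, 0], [0, 0, -40, 0, 0, 0], [0, 0, 0, 0, 0, 0]]' 40
python3 drive.py '[[-45, 0, 0, 0, 0, 0], [-45, 0, 0, 0, 0, 0], [-45, 0, 0, 0, 0, 0], [-45, 0, 0, 0, 0, 0], [-45, 0, 0, 0, 0, 0], [-45, 0, 0, 0, 0, 0], [0, 0, 0, 0, 0, 0]]'
python3 -c "
from workcell import env
import cv2,numpy as np
s=env.state();print(s['ee_pos'],s['ee_rot'])
a=cv2.resize(env.grab_frame('top')[175:285,215:345],(400,338),interpolation=cv2.INTER_CUBIC)
b=cv2.resize(env.grab_frame('scene')[130:290,190:350],(400,400),interpolation=cv2.INTER_CUBIC)
o=np.zeros((400,800,3),np.uint8);o[:338,:400]=a;o[:,400:]=b;cv2.imwrite('pics/end.png',o)"
```

```text
time_s: 31.35
ee_pos: [660.9, -46.8, 79.8]
ee_rot: [180.0, 0.1, 25.2]
force: [-3.6, 1.6, 6.6]
gripper_width: 13.4
gripper_force: 50.1
time_s: 32.15
ee_pos: [705.6, -28.0, 255.1]
ee_rot: [179.7, -0.6, 25.0]
force: [1.1, -0.9, 1.2]
gripper_width: 39.8
gripper_force: 0.0
time_s: 32.85
ee_pos: [452.9, -143.4, 248.5]
ee_rot: [-180.0, 0.2, 24.8]
force: [1.3, 0.4, -0.6]
gripper_width: 40.0
gripper_force: 0.0
[ 452.88098388 -143.42081403  248.52790403] [-1.79966082e+02  1.55644387e-01  2.48318367e+01]
```

View pics/end.png

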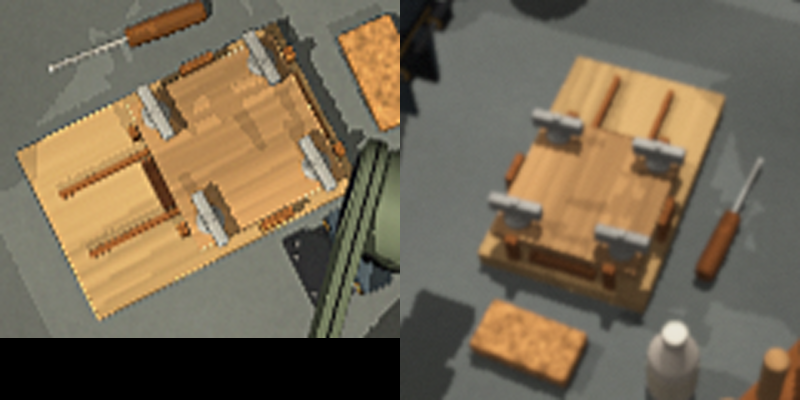

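All four wings lie parallel and fully home. The blank's end shows as a narrow dark strip of about 14 mm beyond the caul, so it is against the stop. Nothing around the press has moved.

```bash
python3 -c "
from workcell import env
print(env.job_done())"
```

```text
the job is handed in; nothing more can be done
None
```

I handed the job in at about 33 s: the blank is against the stop, nuts b and d were brought to half way, then d and b were screwed tight, followed by a and c, and nothing around the press was moved.

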